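# Set the length stop

## Robot

A 6-joint arm with a two-finger parallel gripper is mounted at the origin on a cart in front of the work surface, level with it; the furniture and walls round the work are solid. World frame = base frame: x ahead of the robot, y to its left, z up, the work surface at z = 0. Lengths are in m, angles in rad, forces in N, time in s.
With the tool pointing down it reaches from about 0.4 to 0.825 m from the base axis. Payload 7 kg.
Tool frame: the origin (TCP) lies on the centre line of the jaws, within the pads' length; the fingertips stand tip_reach ahead of it and the grasp point (between the pads) is the TCP (tip_reach is the distance from the TCP to the fingertips, in m); z points along the fingers, y is the line along which they close (so a half turn about z gives the same grasp; the last joint's range is limited). The gripper opens to 88 mm and grips with 3 to 60 N. Pads are 19 mm wide; open, the fingers measure 130 mm over their backs; the gripper's body (78 mm by 193 mm) begins 47 mm behind the grasp point.
Start: joints at [-0.908, 0.359, 0.012, 0, -1.224, -0.288], TCP at [0.247, -0.628, 0.246] pointing down, gripper open.
Joint ranges: [-3.07, 3.07], [-1.43, 2.12], [-1.02, 1.25], [-3.03, 1.67], [-3.05, -0], [-3.03, 3.03]. Speed limits (rad/s): [2.39, 2.39, 3.01, 3.14, 3.14, 3.14].

## Interface

Orientations are given as [roll, pitch, yaw] about the fixed x, y, z axes, in that order (R = Rz(yaw) Ry(pitch) Rx(roll)).
In Python, from station import get_state, grab_frame, calibration, job_done, find_in, mark_of, tip_reach gives the robot as it stands.
- The arm moves only by the shell command python3 -m handwheel 'ROWS' [OPENING] [FORCE]. ROWS is JSON, a list of rows, each an object with "delta_pos": the shift along the world's x, y, z in units of 30 mm (1.0 is 30 mm), a list of three; "dr": the turn, a rotation vector about the world's x, y, z in degrees, a list of three. In form: [{"delta_pos": [tx, ty, tz], "dr": [rx, ry, rz]}, ...]. A call has 1 to 10 rows; each row shifts and turns the commanded pose from where the row before left it; what a row does not reach is not made up. A row lasts 1/10 s, in which the tool goes at most 50 mm and 8.59 degrees, less where a joint would pass 70% of its speed; a pose out of reach is approached as far as the arm can. A call is refused whole if a number of a shift passes 1 or a number of a turn 8.59, either way. A call with a gripper value outside its range is refused whole. OPENING is the closure, from -1 (fully open) to 1 (shut), set as the call begins (- or left out, the last holds). The fingers move at their own pace and stop on an object; FORCE is the grip in N (left out, the last holds). Time passes only in rows, so rows that do not move let the fingers close. It gives the time, the measured TCP pose, the force, the opening and the grip force at its end, in the units of the state.
- get_state(): the state, without advancing time (a new reading comes with each control period).
- grab_frame(name): name is "side" or "top"; returns the picture (420x560x3 uint8, red, green, blue); there is no depth.
- calibration(name): a dict with "fx", "fy", "cx", "cy" (pixels), "k1" (the pictures are not rectified: a ray, as slopes to the right and down, at radius r is drawn at 1 + k1 r^2 times it, then the intrinsics apply), "extrinsics" (4x4, takes a point from world to camera coordinates). Camera axes: x right, y down, z forward; pixel columns grow to the right and rows downward; lengths in m; the calibration is good to about 2 mm. A picture is of the moment at which its call begins. calibration takes no time and is no camera call.
- job_done(): hands the job in; it is judged then, once.
Trained networks look in the newest picture that a camera, given by its name, has taken for a name from the list of things; names that differ only in an ending like _2 or _b are one class to them, and where a whole thing is asked for, a point or a joint stands for the part that bears it (a point fixed in the world has none). Each returns a list of dicts, best first, with "conf" (0 to 1); they miss things now and then, are a little off and sometimes report something else, mostly with a low value. They report only what shows in the picture. A call takes as long as a camera call.
- find_in(camera, query): "location" ([column, row] in pixels, amid what is visible of it).
- mark_of(camera, query): "location" ([column, row] in pixels: a listed point, or the origin of a listed thing).
The state is a dict: "t": time; "q": joint angles; "qd": joint speeds; "joint_efforts": joint torques, N m; "eef_pos": TCP position; "ee_rot": TCP orientation; "force": force on the tool from outside, world axes, zero at the start; "moment": the same for the moment, N m; "width": finger opening in m; "gripper_force": force on a finger pad.
Only numpy, scipy, OpenCV 4.12 (cv2) and the standard library are available. Lean on these libraries where they do the work, as an engineer would, in place of code of your own. Each camera call takes 0.05 s, during which the arm holds its last target. There are 200 camera calls.

## Task

On the length-stop track lying on the bench, press down the orange pad in the middle of the dark sliding saddle to free its brake and, keeping the pad down, push the saddle along the track until it rests against the red stop (not the blue one). Then let the pad spring fully up again so that the saddle stays locked there. Never shove the saddle along while its pad is up, pick nothing up, and leave the loose offcut, pencil, paint tin and sanding block where they lie.

Things in the scene. Friction and masses are not known exactly. Their poses are not given: they have to be found in the camera images.
- track: aluminium track, 60 wide x 500 long x 32 mm high, screwed to the bench; origin at the middle of its underside, on the bench top; its y axis runs along the track (the sliding direction), z up
- red_stop_mid (a point): centre of the red stop bar clamped across the track: 20 mm long along the track, 80 mm wide, top 57 mm above the bench (a small screw head in its middle reaches 64 mm); this point is 45 mm above the bench on the track's centre line. The stop is fixed and may be at either end of the saddle's run
- blue_stop_mid (a point): the same for the blue stop, at the other end; not the one wanted
- saddle_mid (a point): centre of the dark steel sliding saddle: 100 mm along the track, 96 mm wide, flat top 48 mm above the bench; this point is 45 mm above the bench; axes as the track's. Touching a stop, it lies 60 mm from that stop's point. Two cross ridges on top (60 mm wide, 56 mm above the bench, inner faces 34 mm along the track from this point) serve to push on
- pad_top (a point): middle of the top face of the orange sprung pad, in the middle of the saddle, between the ridges: 50 mm across the track x 44 mm along it; 58 mm above the bench when up, and sinks 8 mm when fully pressed; it travels with the saddle
- pad (a joint): how far the pad is pressed, m: 0 up, 0.008 fully down. It takes about 6 N to start and 11 N to go fully down. From 0.002 on the brake is free; it springs up when let go
- saddle (a joint): position of the saddle along the track's y axis from the track's origin, m. With the pad down it slides with a force of a newton or two; with the pad up a brake holds it against 20 N or more
- stock_mid (a point): centre of a loose sawn wooden offcut, 190x45x22 mm, lying beyond the track as seen from the robot; leave alone
- pencil_mid (a point): centre of a loose pencil, 166 mm long, lying on the robot's side of the track; leave alone
- paint_tin_mid (a point): centre of a loose blue and white paint tin, 75 mm across and 76 mm high; leave alone
- sanding_block_mid (a point): centre of a loose sanding block, 111x62x32 mm; leave alone

How it is judged:
By the outcome, as a careful person would: the job done as asked, in the order asked, and still so for the second after the job is handed in, with the robot touching nothing.
It also fails if it takes over 38 s, if anything falls off the work surface, if the arm or the gripper's body presses on something with over 40 N, if the wrist force passes 120 N, or if a joint passes its speed limit or range.

## Working session

There is one attempt and no reset: what is moved stays moved. The work goes in short steps, Python scripts to look and compute and a shell command to move; the robot and the scene stay as the last step left them, time stands still between calls to the robot, and variables do not carry over. Pictures are saved under pics/ and viewed, at most 10 in all, crops included, and the job is handed in when it is done.

```bash
mkdir -p pics; cat > h.py <<'E'
import numpy as np,cv2
from station import *
def ray(cam,px):
    c=calibration(cam);T=np.array(c["extrinsics"]);
    K=np.array([[c["fx"],0,c["cx"]],[0,c["fy"],c["cy"]],[0,0,1.]])
    n=cv2.undistortPoints(np.array([[px]],float),K,np.array([c["k1"],0,0,0,0.]))[0,0]
    R=T[:3,:3];return -R.T@T[:3,3],R.T@np.array([n[0],n[1],1])
def at(cam,px,z):
    o,d=ray(cam,px);return o+d*(z-o[2])/d[2]
E
python3 - <<'E'
from h import *
for c in("top","side"):
    cv2.imwrite(f"pics/{c}0.png",grab_frame(c)[:,:,::-1])
    for n,z in(("red_stop_mid",.045),("blue_stop_mid",.045),("saddle_mid",.045),("pad_top",.058),("track",0),("paint_tin_mid",.038),("sanding_block_mid",.016),("stock_mid",.011),("pencil_mid",.004)):
        for r in mark_of(c,n)[:2]: print(c,n,round(r["conf"],2),np.round(r["location"],1),at(c,r["location"],z).round(4))
s=get_state();print(s,tip_reach() if callable(tip_reach) else tip_reach)
E
```

```text
top red_stop_mid 0.74 [170.6 249.2] [0.4346 0.1555 0.045 ]
top blue_stop_mid 0.54 [290.3 227.1] [ 0.4961 -0.1358  0.045 ]
top saddle_mid 0.92 [223.4 238.9] [0.463  0.0277 0.045 ]
top pad_top 0.68 [222.2 237.8] [0.4645 0.0294 0.058 ]
top track 0.83 [235.1 245.2] [0.4515 0.002  0.    ]
top paint_tin_mid 0.69 [178.9 130.5] [0.7369 0.1527 0.038 ]
top sanding_block_mid 0.96 [405.9 250.9] [ 0.4466 -0.4276  0.016 ]
top stock_mid 0.71 [218.5 202.9] [0.5572 0.0473 0.011 ]
top pencil_mid 0.51 [220.3 286.2] [0.3481 0.0348 0.004 ]
side red_stop_mid 0.72 [299.8 302.5] [0.4357 0.1539 0.045 ]
side blue_stop_mid 0.8 [313.7 219.8] [ 0.486 -0.122  0.045]
side saddle_mid 0.69 [309.  256.9] [0.4569 0.0191 0.045 ]
side pad_top 0.75 [307.3 251.9] [0.4616 0.0194 0.058 ]
side track 0.59 [305.1 271.3] [0.463  0.0186 0.    ]
side paint_tin_mid 0.94 [162.3 265.4] [0.743  0.1552 0.038 ]
side paint_tin_mid 0.57 [303.2 269.9] [0.4583 0.0565 0.038 ]
side sanding_block_mid 0.72 [351.2 180.9] [ 0.4443 -0.4099  0.016 ]
side stock_mid 0.67 [263.  267.8] [0.5514 0.0543 0.011 ]
side pencil_mid 0.62 [348.4 286.7] [0.3609 0.0349 0.004 ]
{'t': 1.0, 'q': array([-9.07858586e-01,  3.58584804e-01,  1.19150546e-02, -2.18538920e-06,
       -1.22410584e+00, -2.88067167e-01]), 'qd': array([ 0.00158312,  0.0007208 ,  0.00142782,  0.0015421 , -0.00183156,
       -0.00044934]), 'joint_efforts': array([-2.79934775e-04, -5.82388473e+01,  2.93303168e+01,  7.00247034e+00,
        1.23514232e-02, -2.19911487e-05]), 'eef_pos': array([ 0.24711027, -0.62812242,  0.24557725]), 'ee_rot': array([-3.14157335e+00,  7.86353439e-06, -2.76672282e+00]), 'force': array([ 0.17843061, -0.80963538, -0.81438933]), 'moment': array([ 0.0129114 ,  0.01203941, -0.02622122]), 'gripper_force': 0.0, 'width': 0.08733831945208699} 0.019
```

View pics/top0.png

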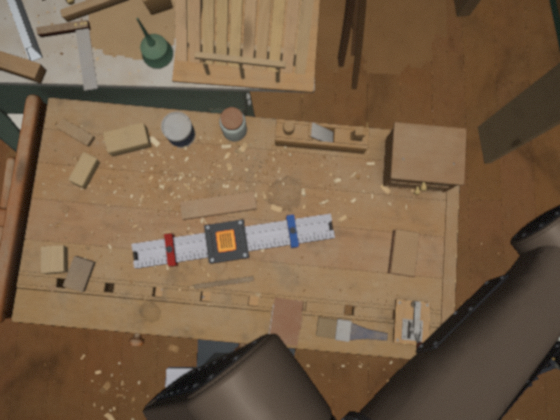

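View pics/side0.png

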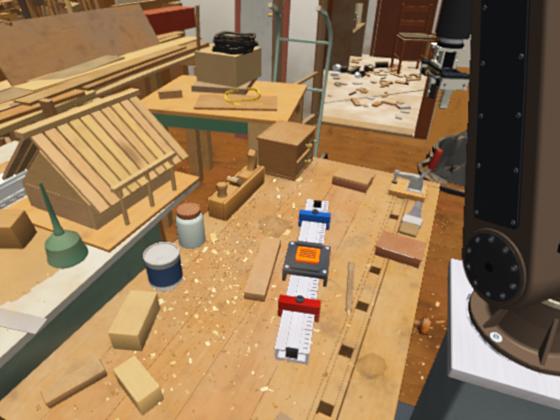

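The top view shows the red stop at (170,250), the blue stop at (292,230) and the saddle with its orange pad at (226,241). The side view agrees: red (299,307), blue (315,219), pad (308,255). Next I'll refine these with colour blobs, and see how much jaw height there is over the stop.

```bash
python3 - <<'E'
from h import *
def tri(a,b):
    o1,d1=a;o2,d2=b
    A=sum(np.eye(3)-np.outer(d,d)/(d@d) for d in(d1,d2));B=sum((np.eye(3)-np.outer(d,d)/(d@d))@o for o,d in(a,b))
    return np.linalg.solve(A,B)
seed={"top":dict(o=(226,241),r=(170,250),b=(292,230)),"side":dict(o=(308,255),r=(299,307),b=(315,219))}
rng=dict(o=[(8,22)],r=[(0,6),(174,180)],b=[(100,128)]);P={}
for c in seed:
    im=grab_frame(c);h=cv2.cvtColor(im,cv2.COLOR_RGB2HSV).astype(int)
    for k,s in seed[c].items():
        m=np.zeros(h.shape[:2],bool)
        for lo,hi in rng[k]: m|=(h[...,0]>=lo)&(h[...,0]<=hi)
        m&=(h[...,1]>(200 if k=='o' else 150))&(h[...,2]>60)
        yy,xx=np.mgrid[:420,:560];m&=(abs(xx-s[0])<28)&(abs(yy-s[1])<28)
        r,col=np.nonzero(m);P[c,k]=(col.mean(),r.mean());z=dict(o=.058,r=.057,b=.057)[k]
        print(c,k,m.sum(),col.min(),col.max(),r.min(),r.max(),np.round(P[c,k],1),at(c,P[c,k],z).round(4))
for k in "orb": print(k,tri(ray("top",P["top",k]),ray("side",P["side",k])).round(4))
for c in seed:
    im=grab_frame(c)[:,:,::-1];x0,y0=(125,190) if c=="top" else (250,190)
    cv2.imwrite(f"pics/{c}1.png",cv2.resize(im[y0:y0+180,x0:x0+230] if c=="side" else im[y0:y0+110,x0:x0+230],None,fx=3,fy=3,interpolation=cv2.INTER_CUBIC))
E
```

```text
<stdin>:15: RuntimeWarning: Mean of empty slice.
  ret = ret.dtype.type(ret / rcount)
Traceback (most recent call last):
ValueError: zero-size array to reduction operation minimum which has no identity
```

```bash
cat > blob.py <<'E'
from h import *
def tri(a,b):
    A=0;B=0
    for o,d in(a,b):
        M=np.eye(3)-np.outer(d,d)/(d@d);A=A+M;B=B+M@o
    return np.linalg.solve(A,B)
seed={"top":dict(o=(226,241),r=(170,250),b=(292,230)),"side":dict(o=(308,255),r=(299,307),b=(315,219))}
rng=dict(o=[(5,25)],r=[(0,6),(172,180)],b=[(100,130)]);smin=dict(o=215,r=150,b=130);P={}
for c in seed:
    im=grab_frame(c);h=cv2.cvtColor(im,cv2.COLOR_RGB2HSV).astype(int)
    for k,s in seed[c].items():
        m=np.zeros(h.shape[:2],bool)
        for lo,hi in rng[k]: m|=(h[...,0]>=lo)&(h[...,0]<=hi)
        m&=(h[...,1]>smin[k])&(h[...,2]>40)
        yy,xx=np.mgrid[:420,:560];m&=(abs(xx-s[0])<28)&(abs(yy-s[1])<28)
        r,col=np.nonzero(m)
        if not len(r): print(c,k,"none",im[s[1]-2:s[1]+2,s[0]].tolist(),h[s[1]-2:s[1]+2,s[0]].tolist());continue
        P[c,k]=(col.mean(),r.mean());z=dict(o=.058,r=.055,b=.055)[k]
        print(c,k,m.sum(),col.min(),col.max(),r.min(),r.max(),np.round(P[c,k],1),at(c,P[c,k],z).round(4))
    x0,y0,hh=(125,190,110) if c=="top" else (210,190,190)
    cv2.imwrite(f"pics/{c}1.png",cv2.resize(im[y0:y0+hh,x0:x0+230,::-1],None,fx=3,fy=3,interpolation=cv2.INTER_CUBIC))
for k in "orb":
    if ("top",k) in P and ("side",k) in P: print(k,tri(ray("top",P["top",k]),ray("side",P["side",k])).round(4))
E
python3 blob.py
```

```text
top o none [[171, 119, 60], [174, 123, 64], [174, 122, 60], [176, 123, 64]] [[16, 166, 171], [16, 161, 174], [16, 167, 174], [16, 162, 176]]
top r 181 164 176 234 265 [169.9 249.6] [0.433 0.155 0.055]
top b 122 287 297 216 245 [292.1 230.7] [ 0.4864 -0.1401  0.055 ]
side o 278 296 319 247 263 [307.2 254.6] [0.4592 0.0284 0.058 ]
side r 583 278 320 295 321 [299.  305.3] [0.4327 0.1702 0.055 ]
side b 300 299 329 210 228 [314.3 216.8] [ 0.485  -0.1208  0.055 ]
r [0.4348 0.158  0.0414]
b [ 0.4886 -0.1404  0.0414]
```

View pics/top1.png

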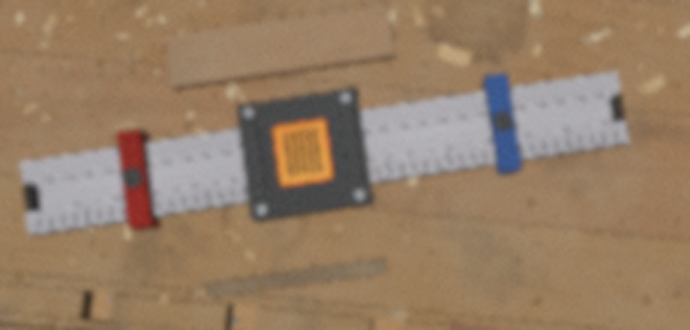

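The crop shows the red bar's centre at about (136,179), the saddle's corners at (238,103), (355,88), (371,203) and (254,220), the pad's middle at (303,152), and the blue bar's centre at (503,123). I'll convert these to world positions.

```bash
python3 - <<'E'
from h import *
f=lambda p:[(p[0]+.5)/3-.5+125,(p[1]+.5)/3-.5+190]
A={n:at("top",f(p),z) for n,p,z in(("red",(136,179),.055),("blue",(503,123),.055),("sad",(304.5,153.5),.046),("pad",(303,152),.058),("t1",(24.5,197),.03),("t2",(623.5,108),.03),("c1",(238,103),.048),("c2",(355,88),.048),("c3",(371,203),.048),("c4",(254,220),.048))}
for n,p in A.items(): print(n,p.round(4))
for a,b in(("blue","red"),("t2","t1"),("c2","c1"),("c3","c4")):
    d=A[a]-A[b]; print(a,b,np.hypot(*d[:2]).round(4), np.degrees(np.arctan2(d[0],-d[1])).round(2))
u=(A["t1"]-A["t2"])[:2];u/=np.hypot(*u);print(u,[(n,((A[n]-A["pad"])[:2]@u).round(4)) for n in A])
E
```

```text
red [0.4337 0.1549 0.055 ]
blue [ 0.4864 -0.1407  0.055 ]
sad [0.4583 0.0206 0.046 ]
pad [0.4585 0.0207 0.058 ]
t1 [0.4183 0.2504 0.03  ]
t2 [ 0.504  -0.2415  0.03  ]
c1 [0.4982 0.0765 0.048 ]
c2 [ 0.513  -0.0188  0.048 ]
c3 [ 0.4193 -0.0351  0.048 ]
c4 [0.4033 0.0591 0.048 ]
blue red 0.3003 10.11
t2 t1 0.4993 9.89
c2 c1 0.0965 8.8
c3 c4 0.0956 9.63
[-0.17167972  0.98515282] [('red', np.float64(0.1364)), ('blue', np.float64(-0.1638)), ('sad', np.float64(-0.0001)), ('pad', np.float64(0.0)), ('t1', np.float64(0.2332)), ('t2', np.float64(-0.2661)), ('c1', np.float64(0.0481)), ('c2', np.float64(-0.0483)), ('c3', np.float64(-0.0483)), ('c4', np.float64(0.0473))]
```

The measurements agree. The track is turned by about 9.9°, its direction towards red is u = (-0.172, 0.985), the pad is at (0.4585, 0.0207) and the saddle has about 76 mm to go. Now I close the jaws, turn by -11.6° to line up with the track, and approach.

```bash
python3 -m handwheel '[{"delta_pos":[0.7,1,0],"dr":[0,0,-1.16]},{"delta_pos":[0.7,1,0],"dr":[0,0,-1.16]},{"delta_pos":[0.7,1,0],"dr":[0,0,-1.16]},{"delta_pos":[0.7,1,0],"dr":[0,0,-1.16]},{"delta_pos":[0.7,1,0],"dr":[0,0,-1.16]},{"delta_pos":[0.7,1,0],"dr":[0,0,-1.16]},{"delta_pos":[0.7,1,0],"dr":[0,0,-1.16]},{"delta_pos":[0.7,1,0],"dr":[0,0,-1.16]},{"delta_pos":[0.7,1,0],"dr":[0,0,-1.16]},{"delta_pos":[0.7,1,0],"dr":[0,0,-1.16]}]' 1 10
python3 -m handwheel '[{"delta_pos":[0,1,-0.3],"dr":[0,0,0]},{"delta_pos":[0,1,-0.3],"dr":[0,0,0]},{"delta_pos":[0,1,-0.3],"dr":[0,0,0]},{"delta_pos":[0,1,-0.3],"dr":[0,0,0]},{"delta_pos":[0,1,-0.3],"dr":[0,0,0]},{"delta_pos":[0,1,-0.3],"dr":[0,0,0]},{"delta_pos":[0,1,-0.3],"dr":[0,0,0]},{"delta_pos":[0,1,-0.3],"dr":[0,0,0]},{"delta_pos":[0,1,-0.3],"dr":[0,0,0]},{"delta_pos":[0,1,-0.3],"dr":[0,0,0]}]'
```

```text
t: 2.15
eef_pos: [0.4578, -0.3268, 0.2458]
ee_rot: [-3.141, 0.0, -2.97]
force: [-0.1, 0.3, -0.6]
width: 0.0131
gripper_force: 0.0
t: 3.15
eef_pos: [0.4571, -0.0269, 0.1556]
ee_rot: [3.141, 0.001, -2.969]
force: [0.5, -0.2, -0.1]
width: 0.0004
gripper_force: 0.0
```

```bash
python3 -m handwheel '[{"delta_pos":[0.05,0.8,0],"dr":[0,0,0]},{"delta_pos":[0,0.8,0],"dr":[0,0,0]},{"delta_pos":[0,0,-0.6],"dr":[0,0,0]},{"delta_pos":[0,0,-0.6],"dr":[0,0,0]},{"delta_pos":[0,0,-0.6],"dr":[0,0,0]},{"delta_pos":[0,0,-0.5],"dr":[0,0,0]},{"delta_pos":[0,0,0],"dr":[0,0,0]}]'
python3 - <<'E'
from h import *
for c,a in(("top",(165,190)),("side",(240,180))):
    im=grab_frame(c)[:,:,::-1];cv2.imwrite(f"pics/{c}2.png",cv2.resize(im[a[1]:a[1]+140,a[0]:a[0]+140],None,fx=4,fy=4,interpolation=cv2.INTER_CUBIC))
E
```

```text
t: 3.85
eef_pos: [0.4575, 0.0194, 0.0851]
ee_rot: [-3.141, -0.003, -2.969]
force: [0.1, -0.5, -0.8]
width: 0.0005
gripper_force: 0.0
```

View pics/side2.png

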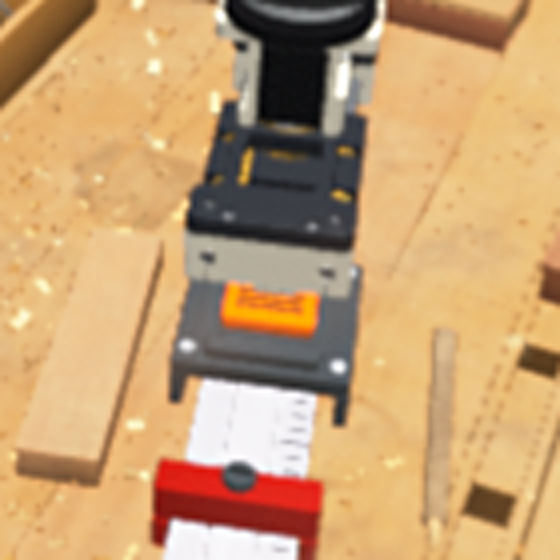

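The side crop shows the light lower part of the gripper over the back half of the pad, whose front face is at (270,310). I'll project the tool geometry into this view to check.

```bash
python3 - <<'E'
from h import *
c=calibration("side");T=np.array(c["extrinsics"]);K=np.array([[c["fx"],0,c["cx"]],[0,c["fy"],c["cy"]],[0,0,1.]])
s=get_state();p=s["eef_pos"];u=np.array([-.172,.985,0]);v=np.array([.985,.172,0]);z=np.array([0,0,1])
print("cam",(-T[:3,:3].T@T[:3,3]).round(3),p)
def pr(P):
    q=cv2.projectPoints(np.array([P]),cv2.Rodrigues(T[:3,:3])[0],T[:3,3],K,np.array([c["k1"],0,0,0,0.]))[0][0,0]
    return ((q-[240,180])*4).round(0)
for n,P in dict(tip=p-.019*z,tipR=p-.019*z+.021*u-.0095*v,tipL=p-.019*z+.021*u+.0095*v,tcpL=p+.021*u+.0095*v,bL=p+.047*z+.0965*u+.039*v,bR=p+.047*z+.0965*u-.039*v,bLn=p+.047*z+.039*u+.0965*v,bb=p+.047*z-.0965*u+.039*v,pad=np.array([.4585,.0207,.058])).items(): print(n,pr(P))
E
```

```text
cam [0.31  0.656 0.597] [0.45875446 0.01988047 0.08687555]
tip [275. 275.]
tipR [289. 302.]
tipL [253. 298.]
tcpL [255. 270.]
bL [179. 283.]
bR [346. 305.]
bLn [ 85. 196.]
bb [234.  71.]
pad [274. 290.]
```

View pics/top2.png

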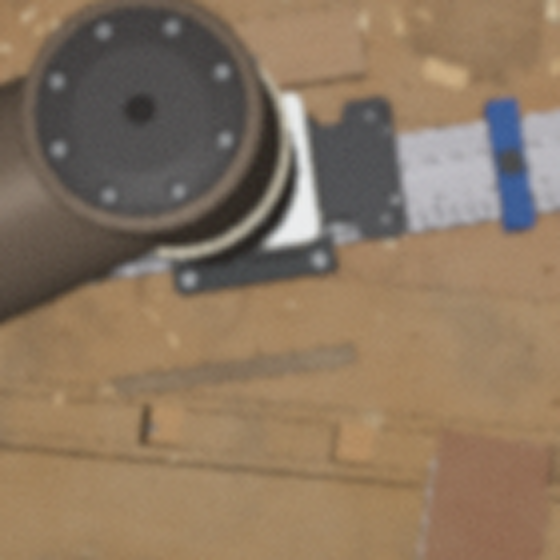

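The top crop shows the arm over the saddle, with the wrist over the pad and the saddle's near-blue half visible at (355,170). The body edges match the projection, so I press down gently.

```bash
python3 -m handwheel '[{"delta_pos":[0,0.02,-0.15],"dr":[0,0,0]},{"delta_pos":[0,0,-0.15],"dr":[0,0,0]},{"delta_pos":[0,0,-0.1],"dr":[0,0,0]},{"delta_pos":[0,0,0],"dr":[0,0,0]}]'
python3 -m handwheel '[{"delta_pos":[0,0,-0.07],"dr":[0,0,0]},{"delta_pos":[0,0,-0.07],"dr":[0,0,0]},{"delta_pos":[0,0,0],"dr":[0,0,0]}]'
```

```text
t: 4.35
eef_pos: [0.4591, 0.0206, 0.0749]
ee_rot: [3.142, 0.001, -2.969]
force: [-1.0, 1.0, 6.4]
width: 0.0005
gripper_force: 3.4
t: 4.65
eef_pos: [0.4592, 0.0206, 0.071]
ee_rot: [3.142, 0.001, -2.969]
force: [-2.3, 0.5, 9.2]
width: 0.0006
gripper_force: 4.6
```

```bash
python3 -m handwheel '[{"delta_pos":[0,0,-0.08],"dr":[0,0,0]},{"delta_pos":[0,0,-0.03],"dr":[0,0,0]},{"delta_pos":[0,0,0],"dr":[0,0,0]}]'
```

```text
t: 4.95
eef_pos: [0.4594, 0.0204, 0.069]
ee_rot: [-3.141, 0.002, -2.968]
force: [-7.0, -0.9, 25.4]
width: 0.0006
gripper_force: 12.4
```

```bash
python3 -m handwheel '[{"delta_pos":[0,0,0.015],"dr":[0,0,0]},{"delta_pos":[-0.03,0.164,0],"dr":[0,0,0]},{"delta_pos":[-0.03,0.164,0],"dr":[0,0,0]},{"delta_pos":[-0.03,0.164,0],"dr":[0,0,0]},{"delta_pos":[-0.03,0.164,0],"dr":[0,0,0]},{"delta_pos":[0,0,0],"dr":[0,0,0]}]'
python3 - <<'E'
from h import *
im=grab_frame("side")[:,:,::-1];cv2.imwrite("pics/side3.png",cv2.resize(im[180:320,240:380],None,fx=4,fy=4,interpolation=cv2.INTER_CUBIC))
E
```

```text
t: 5.55
eef_pos: [0.4557, 0.0406, 0.0691]
ee_rot: [-3.142, 0.002, -2.968]
force: [-4.4, -0.4, 19.5]
width: 0.0007
gripper_force: 9.6
```

View pics/side3.png

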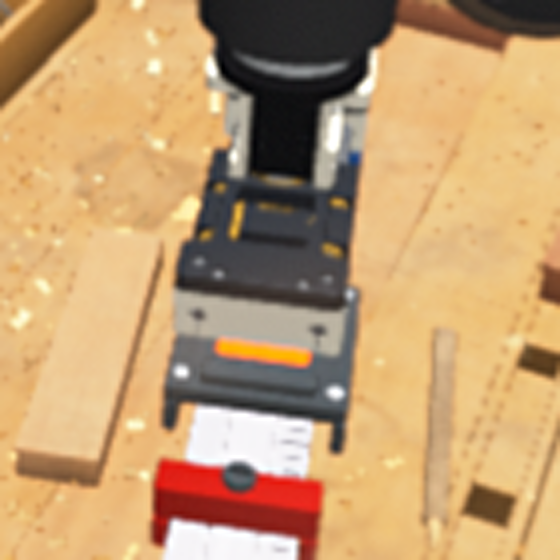

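The saddle follows: its front edge went from row 385 to 408, with the pad pressed at (262,352) and the red stop still ahead at row 470. I continue.

```bash
python3 -m handwheel '[{"delta_pos":[-0.029,0.164,0],"dr":[0,0,0]},{"delta_pos":[-0.029,0.164,0],"dr":[0,0,0]},{"delta_pos":[-0.029,0.164,0],"dr":[0,0,0]},{"delta_pos":[-0.029,0.164,0],"dr":[0,0,0]},{"delta_pos":[-0.029,0.164,0],"dr":[0,0,0]},{"delta_pos":[-0.029,0.164,0],"dr":[0,0,0]},{"delta_pos":[-0.029,0.164,0],"dr":[0,0,0]},{"delta_pos":[-0.029,0.164,0],"dr":[0,0,0]},{"delta_pos":[-0.029,0.164,0],"dr":[0,0,0]},{"delta_pos":[-0.029,0.164,0],"dr":[0,0,0]}]'
python3 -m handwheel '[{"delta_pos":[-0.012,0.066,0],"dr":[0,0,0]},{"delta_pos":[-0.012,0.066,0],"dr":[0,0,0]},{"delta_pos":[0,0,0],"dr":[0,0,0]}]'
```

```text
t: 6.6
eef_pos: [0.4469, 0.0896, 0.0691]
ee_rot: [-3.141, 0.002, -2.968]
force: [-3.6, -1.4, 19.1]
width: 0.0004
gripper_force: 9.7
t: 6.9
eef_pos: [0.4462, 0.0937, 0.069]
ee_rot: [3.141, 0.002, -2.968]
force: [-5.5, 0.2, 19.9]
width: 0.0005
gripper_force: 9.9
```

```bash
python3 -m handwheel '[{"delta_pos":[-0.012,0.066,0],"dr":[0,0,0]},{"delta_pos":[0,0,0],"dr":[0,0,0]}]'
python3 -m handwheel '[{"delta_pos":[-0.012,0.066,0],"dr":[0,0,0]},{"delta_pos":[0,0,0],"dr":[0,0,0]}]'
python3 -m handwheel '[{"delta_pos":[-0.012,0.066,0],"dr":[0,0,0]},{"delta_pos":[0,0,0],"dr":[0,0,0]}]'
```

```text
t: 7.1
eef_pos: [0.4459, 0.0956, 0.0691]
ee_rot: [3.141, 0.002, -2.968]
force: [-6.0, -0.2, 19.1]
width: 0.0003
gripper_force: 9.8
t: 7.3
eef_pos: [0.4455, 0.0976, 0.0691]
ee_rot: [3.141, 0.002, -2.968]
force: [-4.7, -0.9, 20.2]
width: 0.0004
gripper_force: 9.8
t: 7.5
eef_pos: [0.4453, 0.0984, 0.069]
ee_rot: [-3.14, 0.001, -2.968]
force: [-0.2, -8.6, 19.6]
width: 0.0004
gripper_force: 9.6
```

Contact: the along-track force rose to -8.6 N where the travel was expected to end. I push 1 mm more to confirm, then look.

```bash
python3 -m handwheel '[{"delta_pos":[-0.006,0.033,0],"dr":[0,0,0]},{"delta_pos":[0,0,0],"dr":[0,0,0]}]'
python3 - <<'E'
from h import *
im=grab_frame("side")[:,:,::-1];cv2.imwrite("pics/side4.png",cv2.resize(im[240:330,250:350],None,fx=6,fy=6,interpolation=cv2.INTER_CUBIC))
E
```

```text
t: 7.7
eef_pos: [0.4451, 0.0988, 0.0691]
ee_rot: [-3.139, 0.001, -2.968]
force: [1.7, -12.4, 20.0]
width: 0.0009
gripper_force: 9.4
```

View pics/side4.png

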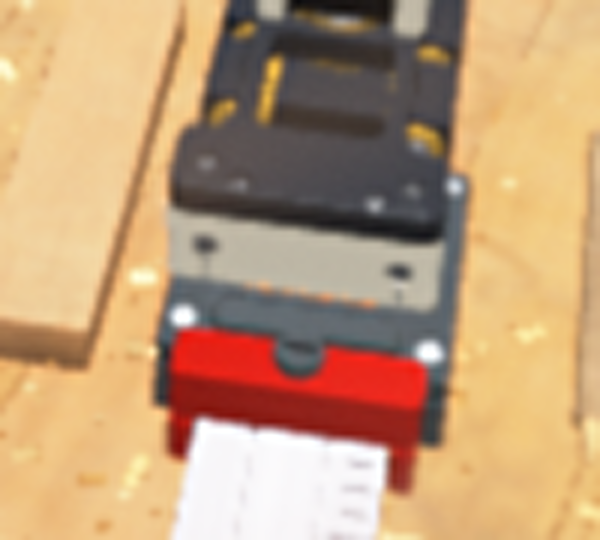

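The saddle's dark edge lies right behind the red bar at (300,340), and the force confirms contact. I ease the push by 1 mm while the pad is still down, then lift straight up.

```bash
python3 -m handwheel '[{"delta_pos":[0.006,-0.033,0],"dr":[0,0,0]},{"delta_pos":[0,0,0.08],"dr":[0,0,0]},{"delta_pos":[0,0,0.1],"dr":[0,0,0]},{"delta_pos":[0,0,0.15],"dr":[0,0,0]},{"delta_pos":[0,0,0.3],"dr":[0,0,0]},{"delta_pos":[0,0,1],"dr":[0,0,0]},{"delta_pos":[0,0,1],"dr":[0,0,0]},{"delta_pos":[0,0,1],"dr":[0,0,0]},{"delta_pos":[0,0,0.5],"dr":[0,0,0]}]'
python3 -m handwheel '[{"delta_pos":[0,-1,0.3],"dr":[0,0,0]},{"delta_pos":[0,-1,0.3],"dr":[0,0,0]},{"delta_pos":[0,-1,0.3],"dr":[0,0,0]},{"delta_pos":[0,-1,0.3],"dr":[0,0,0]},{"delta_pos":[0,-1,0.3],"dr":[0,0,0]},{"delta_pos":[0,-1,0.3],"dr":[0,0,0]},{"delta_pos":[0,-1,0.3],"dr":[0,0,0]},{"delta_pos":[0,-1,0.3],"dr":[0,0,0]},{"delta_pos":[0,-1,0.3],"dr":[0,0,0]},{"delta_pos":[0,0,0],"dr":[0,0,0]}]'
python3 - <<'E'
from h import *
a=grab_frame("side")[240:330,250:350,::-1];b=grab_frame("top")[205:295,140:240,::-1]
cv2.imwrite("pics/fin.png",cv2.resize(np.hstack([a,b]),None,fx=4,fy=4,interpolation=cv2.INTER_CUBIC))
E
```

```text
t: 8.65
eef_pos: [0.4452, 0.0998, 0.1943]
ee_rot: [3.14, 0.003, -2.969]
force: [0.2, 0.1, -0.1]
width: 0.0004
gripper_force: 0.0
t: 9.65
eef_pos: [0.4446, -0.1731, 0.2737]
ee_rot: [-3.141, 0.001, -2.972]
force: [-0.3, 0.6, -0.3]
width: 0.0006
gripper_force: 0.0
```

View pics/fin.png

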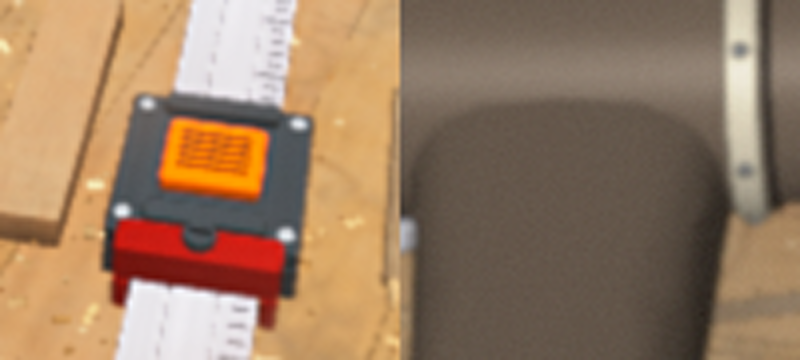

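The side view shows the saddle tight against the red stop at (200,235) with the pad up at (215,155). The arm hides it in the top view. The robot is touching nothing, so I hand in.

```bash
python3 -c "
from station import *
print(job_done())"
```

```text
the job is handed in; nothing more can be done
None
```

The saddle rests against the red stop with its pad sprung back up, the arm is clear, and the job is handed in at about 10 s on the robot's clock; no verdict was returned.

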